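# Turn the glue plate under the clamp and clamp the disc

### The job

On the craft board, swing the wooden plate round on its pin until the round disc it carries is centred below the spot where the clamp's rubber foot comes down, keeping the clamp open meanwhile. Then swing the clamp arm over so that its foot presses down on the middle of the disc, and leave it clamped. The disc must stay in its nest, and the phone, glue bottle and tin must be left where they are.

Things in the scene. Friction and masses are not known exactly. Their poses are not given: they have to be found in the camera images.
- pivot_pin (a point): Top middle of the steel pivot pin (flat head 24 mm wide, 38 mm above the table) that passes through the plate's hole. It stands on a plywood board (400 x 250 x 15 mm), screwed to the table, whose place and heading vary. Axes are the board's: the board reaches x -200 to +50 mm, y -200 to +200 mm from the pin; the clamp stands on its +y side.
- press_point (a point): Fixed point 110 mm from the pin along the board's -x, 37 mm above the table, where the middle of the clamp's rubber foot comes down: the middle of the disc's top face when the plate is turned rightly. Axes as the board's. The clamp's hinge line is 115 mm from here along the board's +y, 62 mm above the table, parallel to x; its steel cheeks reach 73 mm above the table.
- swivel_plate: Wooden plate 176 x 90 x 16 mm lying on the board (underside 15 mm above the table), loose on the pin, about 0.35 kg, held by friction only; no stop at the right heading. Origin: underside, at the pin hole. x: along it towards the free end (158 mm away; near end at -18 mm), y: across (edges at -45, +45 mm).
- disc_center (a point): Centre, half-way up, of the wooden disc (74 mm across, 14 mm thick) lying loose in a round 8 mm deep nest of the plate, on the plate's x axis 110 mm from the pin. The plate starts turned 0.5 to 1.05 rad away from the clamp, to the board's -y side: its free end must be pushed towards the clamp, on its +y edge (the side away from the clamp).
- clamp_arm (a joint): Clamp arm angle, rad: 0 = level, foot on the disc; grows as the arm is raised; 1.57 upright. Starts open at 1.85 to 2.15 (stop 2.2), leaning back away from the plate. 0.25 kg with some friction: open, it stays back; pushed over towards the plate to below about 1.1 it sinks slowly by its own weight onto the disc and presses with over 1 N.
- clamp_foot (a point): Middle of the lower face of the rubber foot (24 mm across) on the clamp arm, 115 mm along the arm from the hinge and 25 mm below the arm's middle line.
- clamp_handle (a point): Middle of the round black handle (22 mm thick, 45 mm long) at the arm's end, 135 mm from the hinge; the arm's tip is 155 mm from the hinge. The rest of the arm is a steel bar 20 mm wide, 12 mm thick. Open, the handle's middle is about 175 to 190 mm above the table; it can be pushed over from behind.
- phone: Smartphone lying flat, 160 x 76 x 9 mm; origin under its middle, x along its length. Leave alone.
- glue_bottle: Standing white glue bottle, 54 mm across, 120 mm tall; origin under its middle. Leave alone.
- tin: Closed round metal tin, 94 mm across, 38 mm tall; origin under its middle. Leave alone.
Not all that is in view belongs to the job. Of the things shaped like the part that bears disc_center, the wooden one is meant.

How it is judged:
By the outcome, as a careful person would: the job done as asked, in the order asked, and still so for the second after the job is handed in, with the robot touching nothing.
It also fails if it takes over 53 s, if anything falls off the work surface, if the arm or the gripper's body presses on something with over 40 N, if the wrist force passes 120 N, or if a joint passes its speed limit or range.

### The arm

A 7-joint arm with a two-finger parallel gripper is mounted at the origin on the work surface. World frame = base frame: x ahead of the robot, y to its left, z up, the work surface at z = 0. Lengths are in m, angles in rad, forces in N, time in s.
With the tool pointing down it reaches from about 0.425 to 0.875 m from the base axis. Payload 8.4 kg.
Tool frame: the origin (TCP) lies between the finger pads; the fingertips stand 19 mm ahead of it and the grasp point (between the pads) is the TCP; z points along the fingers, y is the line along which they close (so a half turn about z gives the same grasp; the last joint's range is limited). The gripper opens to 85 mm and grips with 20 to 120 N. Pads are 22 mm wide; open, the fingers measure 114 mm over their backs; the gripper's body (76 mm by 85 mm) begins 54 mm behind the grasp point. The pads swing forward as they close: fully open they stand 13 mm farther back than shut.
Start: joints at [-1.345, 0.333, 0.04, 1.465, -0.013, 1.343, -0.059], TCP at [0.207, 0.616, 0.25] pointing down, gripper open.
Joint ranges: [-2.58, 2.58], [-0.38, 2.09], [-1.3, 1.39], [0.25, 2.4], [-1.5, 4.64], [0.08, 2.09], [-2.65, 2.65]. Speed limits (rad/s): [2.22, 2.22, 2.79, 2.79, 3.14, 3.14, 3.14].

### API

Orientations are given as a 3x3 rotation matrix whose columns are the frame's x, y, z axes.
In Python, from plant import status, capture, camera_model, workorder gives the robot as it stands.
- The arm moves only by the shell command python3 -m pendant 'ROWS' [FORCE]. ROWS is JSON, a list of rows, each an object of numbers: "tx", "ty", "tz": the shift along the tool's x, y, z in m; "roll": the turn about the tool's z in rad; "claw": the opening, from -1 (shut) to 1 (fully open), so that 0 is half open. A call has 1 to 20 rows; each row shifts and turns the commanded pose from where the row before left it, along the tool's axes as they then stand; what a row does not reach is not made up. A row lasts 1/10 s, in which the tool goes at most 50 mm and 8.59 degrees, less where a joint would pass 70% of its speed; a pose out of reach is approached as far as the arm can. A call with a gripper value outside its range is refused whole. The fingers move at their own pace and stop on an object; FORCE is the grip in N (left out, the last holds). Time passes only in rows, so rows that do not move let the fingers close. It gives the time, the measured TCP pose, the force, the opening and the grip force at its end, in the units of the state.
- status.observe(): the state, without advancing time (a new reading comes with each control period).
- capture(name): name is "scene" or "top" or "wrist"; returns the picture (384x512x3 uint8, red, green, blue); there is no depth.
- camera_model(name): a dict with "mtx" (3x3 intrinsics, pixels), "k1" (the pictures are not rectified: a ray, as slopes to the right and down, at radius r is drawn at 1 + k1 r^2 times it, then the intrinsics apply), "R" (3x3) and "t" (3): a world point X has camera coordinates R X + t. Camera axes: x right, y down, z forward; pixel columns grow to the right and rows downward; lengths in m; the calibration is good to about 2 mm. A picture is of the moment at which its call begins: read the wrist's pose just before it. camera_model takes no time and is no camera call; for the wrist camera it gives the pose at the moment of the call.
- workorder.close_job(): hands the job in; it is judged then, once.
The state is a dict: "time_s": time; "joint_pos": joint angles; "dq": joint speeds; "tau": joint torques, N m; "ee_pos": TCP position; "tcp_rot": TCP orientation; "contact_force": force on the tool from outside, world axes, zero at the start; "torque": the same for the moment, N m; "finger_gap": opening from 0.0 (shut) to 1.0 (fully open); "grip_force": force on a finger pad.
Only numpy, scipy, OpenCV 4.12 (cv2) and the standard library are available. Lean on these libraries where they do the work, as an engineer would, in place of code of your own. Each camera call takes 0.05 s, during which the arm holds its last target. There are 200 camera calls.

## Working session

There is one attempt and no reset: what is moved stays moved. The work goes in short steps, Python scripts to look and compute and a shell command to move; the robot and the scene stay as the last step left them, time stands still between calls to the robot, and variables do not carry over. Pictures are saved under pics/ and viewed, at most 10 in all, crops included, and the job is handed in when it is done.

```bash
ls; mkdir -p pics; python3 - <<'E'
from plant import status,capture,camera_model
import cv2
s=status.observe();print(s['time_s'],s['ee_pos'],s['tcp_rot'],s['finger_gap'])
for n in("scene","top"):
    im=capture(n);cv2.imwrite(f"pics/{n}0.png",im[:,:,::-1]);m=camera_model(n);print(n,m)
E
```

```text
pics
0.0 [0.2073139  0.61560837 0.24941125] [[-9.47710473e-01  3.19131154e-01 -4.07531200e-04]
 [ 3.19131395e-01  9.47709202e-01 -1.55619457e-03]
 [-1.10409101e-04 -1.60487789e-03 -9.99998706e-01]] 0.9998540089682746
scene {'mtx': array([[441.03348329,   0.        , 260.60129932],
       [  0.        , 441.03348329, 194.78342199],
       [  0.        ,   0.        ,   1.        ]]), 'k1': -0.13538545461569992, 'R': array([[ 0.8308925 ,  0.55628081,  0.01301207],
       [ 0.40382354, -0.58675573, -0.70188622],
       [-0.38281093,  0.58844657, -0.71217022]]), 't': array([-0.4654759 , -0.17232607,  1.58190903])}
top {'mtx': array([[436.52537818,   0.        , 256.05478834],
       [  0.        , 436.52537818, 193.69809125],
       [  0.        ,   0.        ,   1.        ]]), 'k1': -0.08629983349956186, 'R': array([[ 0.02047024, -0.99977583, -0.00540876],
       [-0.99698615, -0.02000761, -0.07495541],
       [ 0.07483039,  0.00692682, -0.99717222]]), 't': array([0.00486578, 0.57072863, 1.58067777])}
```

View pics/top0.png

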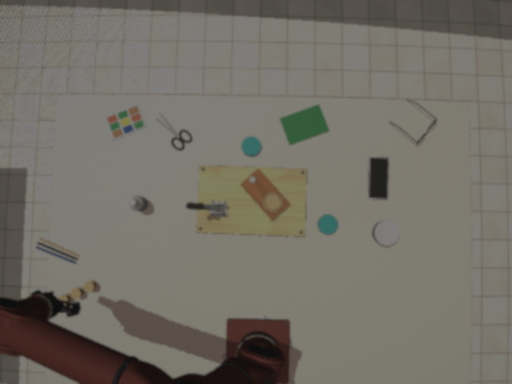

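View pics/scene0.png

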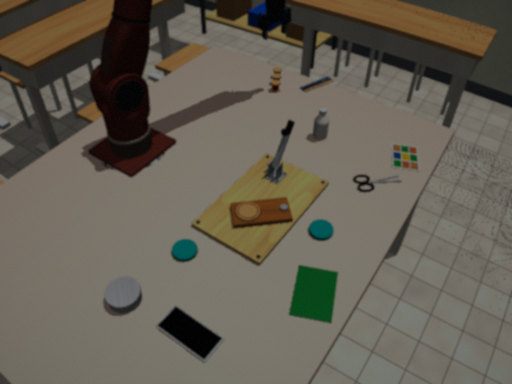

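The top view shows the board at about (196–307, 166–237), the pin at (252,180), the disc at (273,202), and the clamp at (190–225, 207) on the left (+y). Board axes are nearly the world axes. Next I measure.

```bash
cat > h.py <<'E'
import numpy as np,cv2
def ray(m,p):
    K=m['mtx'];d=np.array([m['k1'],0,0,0,0.])
    u=cv2.undistortPoints(np.array(p,float).reshape(-1,1,2),K,d,None,None)[:,0] 
    D=np.c_[u,np.ones(len(u))]@m['R'];return -m['R'].T@m['t'],D
def plane(m,p,z):
    c,D=ray(m,p);return c+D*((z-c[2])/D[:,2])[:,None]
def proj(m,X):
    r,_=cv2.Rodrigues(m['R']);return cv2.projectPoints(np.array(X,float).reshape(-1,1,3),r,m['t'],m['mtx'],np.array([m['k1'],0,0,0,0.]))[0][:,0]
def tri(obs):
    A=np.zeros((3,3));b=np.zeros(3)
    for m,p in obs:
        c,D=ray(m,[p]);d=D[0]/np.linalg.norm(D[0]);P=np.eye(3)-np.outer(d,d);A+=P;b+=P@c
    return np.linalg.solve(A,b)
E
python3 - <<'E'
from h import *
from plant import camera_model
im=cv2.imread('pics/top0.png');m=camera_model('top')
hsv=cv2.cvtColor(im,cv2.COLOR_BGR2HSV)
for p in[(290,220),(260,185),(273,202),(285,208),(252,180),(310,250),(246,186)]:print(p,hsv[p[1],p[0]])
roi=np.zeros(im.shape[:2],np.uint8);roi[155:245,185:318]=255
b=cv2.bitwise_and(cv2.inRange(hsv,(8,70,60),(40,255,255)),roi)
c=max(cv2.findContours(b,0,2)[0],key=cv2.contourArea)
r=cv2.minAreaRect(cv2.convexHull(c));bx=cv2.boxPoints(r);W=plane(m,bx,.015);print('board',r,W.round(4).tolist(),np.linalg.norm(W-np.roll(W,1,0),axis=1))
cr=cv2.resize(im[150:250,180:320],None,fx=5.5,fy=5.5,interpolation=cv2.INTER_CUBIC);cr=cv2.convertScaleAbs(cr,alpha=1.5)
cv2.imwrite('pics/crop.png',cr)
E
```

```text
(290, 220) [ 26  80 128]
(260, 185) [ 13 131 105]
(273, 202) [ 20  90 127]
(285, 208) [ 16 108 104]
(252, 180) [ 25  12 124]
(310, 250) [ 24  28 128]
(246, 186) [ 13 134 114]
board ((251.29498291015625, 200.43763732910156), (106.8675308227539, 66.54084777832031), 2.095252752304077) [[0.4266, 0.2316, 0.015], [0.6727, 0.23, 0.015], [0.6659, -0.1663, 0.015], [0.4204, -0.1603, 0.015]] [0.39198297 0.24610387 0.39632282 0.24549848]
```

View pics/crop.png

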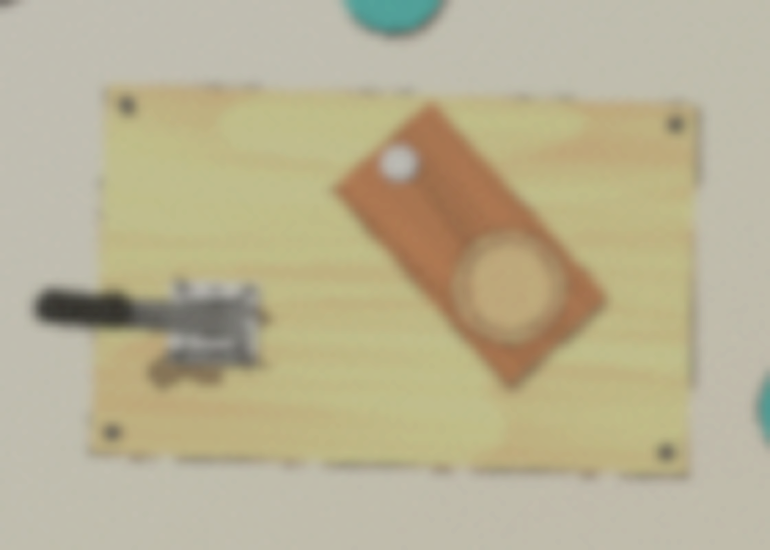

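The crop shows the pin at (398,162), the disc at (510,287), the screws at (127,106), (675,124), (111,432), (666,452), the arm leaning back to the left with the handle at (85,308), and the hinge block at about (215,322).

```bash
cat > est.py <<'E'
from h import *
from plant import camera_model
m=camera_model('top')
f=lambda *p:np.array(p,float)/5.5+[180-.4,150-.4]
pin=plane(m,[f(398,162)],.038)[0]; disc=plane(m,[f(510,287)],.037)[0]
S=plane(m,[f(127,106),f(675,124),f(111,432),f(666,452)],.016)
a=S[0]+S[2]-S[1]-S[3];yb=a[:2]/np.linalg.norm(a[:2]);xb=np.array([yb[1],-yb[0]])
h=np.arctan2(xb[1],xb[0]);ctr=S.mean(0)[:2]
print('pin',pin,'disc',disc,'r',np.linalg.norm((disc-pin)[:2]),'heading',h)
print('pin from board ctr',ctr+.075*xb)
P=ctr+.075*xb
P=(P+pin[:2])/2
B=lambda x,y,z=0:np.r_[P+x*xb+y*yb,z]
d=disc[:2]-P;px=d/np.linalg.norm(d)
print('P',P,'xb',xb,'yb',yb,'press',B(-.11,0,.037),'hinge',B(-.11,.115,.062))
print('plate angle from -x',np.arctan2(px[0]*xb[1]-px[1]*xb[0],-(px@xb)), 'px',px)
hd=B(-.11,.115,.062)
for t in(1.85,2.0,2.15):
    q=hd+np.r_[-yb*.135*np.cos(t),.135*np.sin(t)]
    print(t,q,(proj(m,q)-[179.6,149.6])*5.5,proj(camera_model('scene'),q))
E
python3 est.py
```

```text
pin [0.62243922 0.03230827 0.038     ] disc [ 0.54111594 -0.04332238  0.037     ] r 0.11105616163795567 heading -0.014301773349771002
pin from board ctr [0.62195563 0.03234886]
P [0.62219743 0.03232856] xb [ 0.99989773 -0.01430129] yb [0.01430129 0.99989773] press [0.51220868 0.0339017  0.037     ] hinge [0.51385332 0.14888994 0.062     ]
plate angle from -x 0.7650653118045324 px [-0.7311682  -0.68219723]
1.85 [0.5143854  0.18609082 0.19177215] [[132.46473202 309.30295524]] [[282.58840218 127.33800087]]
2.0 [0.51465677 0.20506402 0.18475515] [[102.39324244 308.7452225 ]] [[285.744815   126.19062175]]
2.15 [0.51491009 0.22277567 0.17498134] [[ 75.40816273 308.48308839]] [[288.56675189 125.9684248 ]]
```

```bash
python3 -m pendant '[{"roll":-0.15,"claw":-1},{"roll":-0.15,"claw":-1},{"roll":-0.012,"tx":-0.04,"claw":-1},{"tx":-0.04,"claw":-1},{"tx":-0.04,"claw":-1},{"tx":-0.02,"ty":-0.04,"claw":-1},{"tx":-0.02,"ty":-0.04,"claw":-1},{"tx":-0.02,"ty":-0.04,"claw":-1},{"tx":-0.02,"ty":-0.04,"claw":-1},{"tx":-0.02,"ty":-0.04,"claw":-1},{"tx":-0.02,"ty":-0.04,"claw":-1},{"tx":-0.02,"ty":-0.04,"claw":-1},{"tx":-0.02,"ty":-0.04,"claw":-1},{"tx":-0.02,"ty":-0.04,"claw":-1},{"tx":-0.02,"ty":-0.04,"claw":-1},{"tx":-0.02,"ty":-0.04,"claw":-1},{"ty":-0.045,"claw":-1},{"ty":-0.045,"claw":-1},{"ty":-0.045,"claw":-1},{"ty":-0.045,"claw":-1}]'; python3 - <<'E'
from plant import status
import numpy as np
s=status.observe();print(s['ee_pos'],s['tcp_rot'].round(3) if hasattr(s['tcp_rot'],'round') else s['tcp_rot'])
xb=np.array([.9999,-.0143]);yb=np.array([.0143,.9999]);d=np.array(s['ee_pos'])[:2]-[.6222,.0323];print('board',d@xb,d@yb)
E
```

```text
[0.20732766 0.61565623 0.24954015] [[-0.948  0.319 -0.   ]
 [ 0.319  0.948 -0.001]
 [-0.    -0.001 -1.   ]]
board -0.4231728466974882 0.5773652229938028schema error: expected keys tx, ty, tz, roll, claw
```

```bash
cat > st.py <<'E'
from plant import status
import numpy as np
s=status.observe();R=np.array(s['tcp_rot'])
xb=np.array([.9999,-.0143]);yb=np.array([.0143,.9999]);d=np.array(s['ee_pos'])[:2]-[.6222,.0323]
print(s['time_s'],'board',(d@xb).round(4),(d@yb).round(4),'z',s['ee_pos'][2],'yaw err',np.arctan2(R[:2,1]@-xb,R[:2,1]@yb),'gap',s['finger_gap'],'F',np.round(s['contact_force'],1))
E
python3 -m pendant '[{"tx":0,"ty":0,"tz":0,"roll":-0.15,"claw":-1},{"tx":0,"ty":0,"tz":0,"roll":-0.15,"claw":-1},{"tx":-0.04,"ty":0,"tz":0,"roll":-0.012,"claw":-1},{"tx":-0.04,"ty":0,"tz":0,"roll":0,"claw":-1},{"tx":-0.04,"ty":0,"tz":0,"roll":0,"claw":-1},{"tx":-0.02,"ty":-0.04,"tz":0,"roll":0,"claw":-1},{"tx":-0.02,"ty":-0.04,"tz":0,"roll":0,"claw":-1},{"tx":-0.02,"ty":-0.04,"tz":0,"roll":0,"claw":-1},{"tx":-0.02,"ty":-0.04,"tz":0,"roll":0,"claw":-1},{"tx":-0.02,"ty":-0.04,"tz":0,"roll":0,"claw":-1},{"tx":-0.02,"ty":-0.04,"tz":0,"roll":0,"claw":-1},{"tx":-0.02,"ty":-0.04,"tz":0,"roll":0,"claw":-1},{"tx":-0.02,"ty":-0.04,"tz":0,"roll":0,"claw":-1},{"tx":-0.02,"ty":-0.04,"tz":0,"roll":0,"claw":-1},{"tx":-0.02,"ty":-0.04,"tz":0,"roll":0,"claw":-1},{"tx":-0.02,"ty":-0.04,"tz":0,"roll":0,"claw":-1},{"tx":0,"ty":-0.045,"tz":0,"roll":0,"claw":-1},{"tx":0,"ty":-0.045,"tz":0,"roll":0,"claw":-1},{"tx":0,"ty":-0.045,"tz":0,"roll":0,"claw":-1},{"tx":0,"ty":-0.045,"tz":0,"roll":0,"claw":-1}]'; python3 st.py
```

```text
time_s: 2.1
ee_pos: [0.5389, -0.0107, 0.2501]
tcp_rot: [[-1.0, 0.013, -0.0], [0.013, 1.0, 0.0], [0.0, 0.0, -1.0]]
contact_force: [0.2, 0.4, -0.3]
finger_gap: -0.002
grip_force: 0.0
2.1 board -0.0827 -0.0441 z 0.2501206188785014 yaw err 0.0014419495370920701 gap -0.0022185831083603655 F [ 0.2  0.4 -0.3]
```

```bash
python3 -m pendant '[{"tx":-0.014,"ty":-0.037,"tz":0,"roll":0,"claw":-1},{"tx":-0.014,"ty":-0.037,"tz":0,"roll":0,"claw":-1},{"tx":-0.013,"ty":-0.037,"tz":0,"roll":0,"claw":-1},{"tx":0,"ty":0,"tz":0.04,"roll":0,"claw":-1},{"tx":0,"ty":0,"tz":0.04,"roll":0,"claw":-1},{"tx":0,"ty":0,"tz":0.04,"roll":0,"claw":-1},{"tx":0,"ty":0,"tz":0.03,"roll":0,"claw":-1},{"tx":0,"ty":0,"tz":0,"roll":0,"claw":-1}]' >/dev/null; python3 st.py; python3 - <<'E'
from plant import capture
import cv2
cv2.imwrite('pics/w1.png',cv2.convertScaleAbs(capture('wrist')[:,:,::-1],alpha=1.5))
E
```

```text
2.9 board -0.0441 -0.1527 z 0.0959840665459817 yaw err 0.001574912289910614 gap -0.004633629522474906 F [ 0.1 -0.2  1.2]
```

View pics/w1.png

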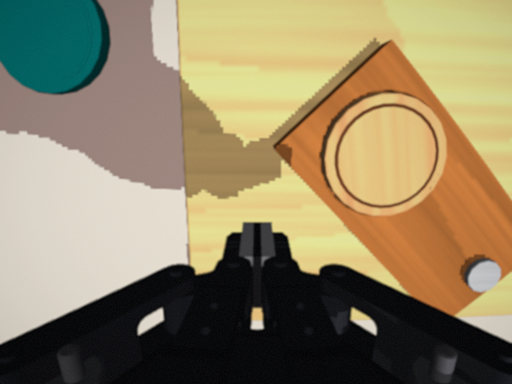

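The wrist view shows the closed fingers at about (257,240), next to the plate's free end (corner at (275,148)). The disc is seated in its nest at (387,153). Descending and pushing most of the way.

```bash
python3 - <<'E'
from h import *
from plant import camera_model
print(plane(camera_model('wrist'),[(387,153)],.037))
E
python3 -m pendant '[{"tx":0,"ty":0,"tz":0.03,"roll":0,"claw":-1},{"tx":0,"ty":0,"tz":0.025,"roll":0,"claw":-1},{"tx":0,"ty":0,"tz":0,"roll":0,"claw":-1}]' >/dev/null; python3 st.py
python3 -m pendant '[{"tx":0.0064,"ty":0.0049,"tz":0,"roll":0,"claw":-1},{"tx":0.0064,"ty":0.0049,"tz":0,"roll":0,"claw":-1},{"tx":0.0064,"ty":0.0049,"tz":0,"roll":0,"claw":-1},{"tx":0.0064,"ty":0.0049,"tz":0,"roll":0,"claw":-1},{"tx":0.0064,"ty":0.0049,"tz":0,"roll":0,"claw":-1},{"tx":0.0053,"ty":0.0049,"tz":0,"roll":0,"claw":-1},{"tx":0.0053,"ty":0.0049,"tz":0,"roll":0,"claw":-1},{"tx":0,"ty":0,"tz":0,"roll":0,"claw":-1}]' >/dev/null; python3 st.py
 python3 - <<'E'
from plant import capture
import cv2
cv2.imwrite('pics/w2.png',cv2.convertScaleAbs(capture('wrist')[:,:,::-1],alpha=1.5))
E
```

```text
[[ 0.54305239 -0.04293126  0.037     ]]
3.25 board -0.0418 -0.1529 z 0.04457942602291382 yaw err 0.0017359244935826633 gap -0.00016981372970881133 F [-0.3 -0.7 -0.5]
4.05 board -0.0845 -0.118 z 0.04518688994757818 yaw err 0.0021992111354902483 gap 0.004558332149689606 F [-1.1 -0.2  0.4]
```

View pics/w2.png

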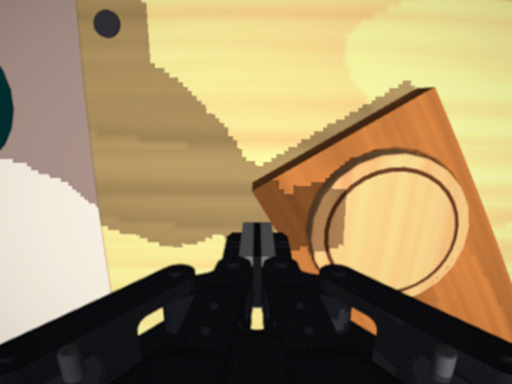

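The plate is following: its free end runs (255,185)–(433,88), which puts it at about θ≈0.5, and the disc is in its nest. The tip is only 5 mm below the plate top, so I'll back off, lower and continue.

```bash

python3 -m pendant '[{"tx":0,"ty":-0.008,"tz":0,"roll":0,"claw":-1},{"tx":0,"ty":0,"tz":0.006,"roll":0,"claw":-1},{"tx":0,"ty":0.008,"tz":0,"roll":0,"claw":-1},{"tx":0.006,"ty":0.0046,"tz":0,"roll":0,"claw":-1},{"tx":0.006,"ty":0.0046,"tz":0,"roll":0,"claw":-1},{"tx":0.0033,"ty":0.0047,"tz":0,"roll":0,"claw":-1},{"tx":0.0033,"ty":0.0047,"tz":0,"roll":0,"claw":-1},{"tx":0.0033,"ty":0.0047,"tz":0,"roll":0,"claw":-1},{"tx":0.0033,"ty":0.0047,"tz":0,"roll":0,"claw":-1},{"tx":0.0033,"ty":0.0047,"tz":0,"roll":0,"claw":-1},{"tx":0,"ty":0,"tz":0,"roll":0,"claw":-1}]' >/dev/null; python3 st.py
 python3 - <<'E'
from plant import capture,camera_model
from h import *
im=capture('wrist')[:,:,::-1];cv2.imwrite('pics/w3.png',cv2.convertScaleAbs(im,alpha=1.5))
t=capture('top')[:,:,::-1];cv2.imwrite('pics/t3.png',t)
print(proj(camera_model('wrist'),[[.5122,.0339,.037],[.6222,.0323,.038]]))
E
```

```text
5.2 board -0.1127 -0.0855 z 0.03928731299175114 yaw err 0.0023367126457801727 gap -0.0016829050709869608 F [0.6 0.  0.2]
[[448.56299746 258.42248583]
 [410.3794934  433.65781409]]
```

View pics/w3.png

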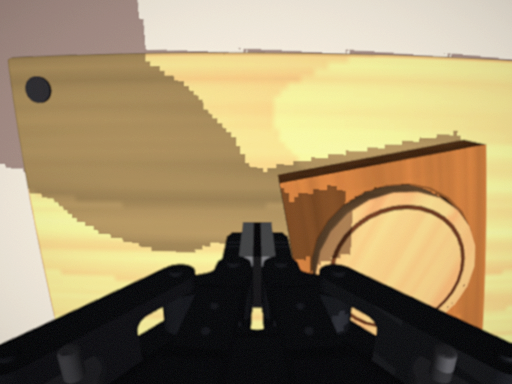

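The disc's outer rim is centred near (396,266) and the press point projects to (448,258), leaving about 24 mm (θ≈0.2). Pushing further, then lifting back to measure.

```bash

python3 -m pendant '[{"tx":0.0022,"ty":0.0045,"tz":0,"roll":0,"claw":-1},{"tx":0.0022,"ty":0.0045,"tz":0,"roll":0,"claw":-1},{"tx":0.0022,"ty":0.0045,"tz":0,"roll":0,"claw":-1},{"tx":0.0015,"ty":0.0045,"tz":0,"roll":0,"claw":-1},{"tx":0,"ty":0,"tz":0,"roll":0,"claw":-1},{"tx":0,"ty":0,"tz":0,"roll":0,"claw":-1}]' >/dev/null; python3 st.py
python3 -m pendant '[{"tx":0,"ty":-0.02,"tz":0,"roll":0,"claw":-1},{"tx":-0.03,"ty":0,"tz":-0.04,"roll":0,"claw":-1},{"tx":-0.04,"ty":0.02,"tz":-0.03,"roll":0,"claw":-1},{"tx":-0.03,"ty":0.03,"tz":-0.03,"roll":0,"claw":-1},{"tx":0,"ty":0,"tz":-0.03,"roll":0,"claw":-1},{"tx":0,"ty":0,"tz":0,"roll":0,"claw":-1}]' >/dev/null; python3 st.py
 python3 - <<'E'
from plant import capture,camera_model
from h import *
m=camera_model('wrist');im=capture('wrist')[:,:,::-1].copy()
print(proj(m,[[.5122,.0339,.037],[.6222,.0323,.038]]))
cv2.imwrite('pics/w4.png',cv2.convertScaleAbs(im,alpha=1.5))
E
```

```text
5.9 board -0.1203 -0.0679 z 0.0393667085198892 yaw err 0.0019877354681682937 gap 0.001735245849455545 F [-0.5 -1.4 -0.7]
6.5 board -0.0213 -0.0395 z 0.17007900796451889 yaw err 0.003354409167428127 gap -0.001733430860866492 F [ 0.8 -1.3 -0.1]
[[309.1635697   66.68103432]
 [303.69993648 204.32316214]]
```

View pics/w4.png

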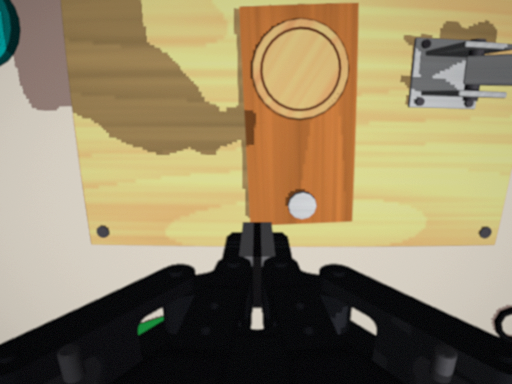

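The whole plate is in view: disc at (300,69), pin at (302,205), board screws at (103,231) and (485,232), clamp bar line at row ~70. I'll measure with contours.

```bash
cat > meas.py <<'E'
from h import *
from plant import capture,camera_model
m=camera_model('wrist');im=capture('wrist')[:,:,::-1].copy()
h=cv2.cvtColor(im,cv2.COLOR_BGR2HSV)
def near(mask,p,amin,amax):
    best=None
    for c in cv2.findContours(mask,cv2.RETR_LIST,2)[0]:
        a=cv2.contourArea(c)
        if amin<a<amax:
            q,_,_=cv2.fitEllipse(c);d=np.hypot(*(np.array(q)-p))
            if best is None or d<best[0]:best=(d,q,a,cv2.fitEllipse(c)[1])
    return best
e=proj(m,[[.5122,.0339,.037],[.6222,.0323,.038],[.6475,.160,.016],[.6415,-.140,.016]])
g=cv2.cvtColor(im,cv2.COLOR_BGR2GRAY)
pin=near(cv2.inRange(h,(0,0,70),(179,60,255)),e[1],300,2000)
# disc: lighter, less saturated than the plate
sat=cv2.GaussianBlur(h[:,:,1],(3,3),0); px=[tuple(h[int(y),int(x)]) for x,y in((300,69),(300,150))];print(px)
thr=(int(px[0][1])+int(px[1][1]))//2
disc=near(cv2.inRange(sat,0,thr),e[0],3000,12000)
dark=cv2.inRange(g,0,60)
sc=[near(dark,p,50,400) for p in ((485,232),(103,231))]
print('pin',pin,'disc',disc,'screws',sc)
P=plane(m,[pin[1]],.038)[0];D=plane(m,[disc[1]],.037)[0];S=plane(m,[s[1] for s in sc],.016)
y=(S[0]-S[1])[:2];print('screwdist',np.linalg.norm(y));y/=np.linalg.norm(y);x=np.array([y[1],-y[0]])
d=(D-P)[:2];print('pin',P,'disc',D,'r',np.linalg.norm(d),'theta(+ = short of it)',np.arctan2(-d@y,-d@x),'heading',np.arctan2(x[1],x[0]))
E
python3 meas.py
```

```text
[(np.uint8(20), np.uint8(111), np.uint8(143)), (np.uint8(13), np.uint8(181), np.uint8(111))]
pin (np.float64(2.000064155795832), (303.11883544921875, 208.00852966308594), 553.5, (25.863515853881836, 27.470413208007812)) disc (np.float64(9.324795043986382), (301.2346496582031, 70.53145599365234), 7477.0, (95.43502044677734, 99.77986907958984)) screws [(np.float64(2.9938245384149855), (486.660400390625, 234.49119567871094), 73.0, (9.293002128601074, 10.715669631958008)), (np.float64(3.0184242011840876), (102.78585815429688, 234.0108184814453), 77.0, (9.597005844116211, 11.068743705749512))]
screwdist 0.3691615307472281
pin [0.62281033 0.0307492  0.038     ] disc [0.51326535 0.02695026 0.037     ] r 0.1096108367579392 theta(+ = short of it) 0.05257265581567643 heading -0.017907298082792223
```

```bash

python3 -m pendant '[{"tx":0,"ty":-0.0455,"tz":0,"roll":0,"claw":-1},{"tx":0.033,"ty":0,"tz":0.03,"roll":0,"claw":-1},{"tx":0.033,"ty":0,"tz":0.03,"roll":0,"claw":-1},{"tx":0.033,"ty":0,"tz":0.03,"roll":0,"claw":-1},{"tx":0,"ty":0,"tz":0.03,"roll":0,"claw":-1},{"tx":0,"ty":0,"tz":0.0105,"roll":0,"claw":-1},{"tx":0,"ty":0,"tz":0,"roll":0,"claw":-1},{"tx":0,"ty":0,"tz":0,"roll":0,"claw":-1}]' >/dev/null; python3 st.py
python3 -m pendant '[{"tx":0,"ty":0.008,"tz":0,"roll":0,"claw":-1},{"tx":0,"ty":0.006,"tz":0,"roll":0,"claw":-1},{"tx":0,"ty":0.003,"tz":0,"roll":0,"claw":-1},{"tx":0,"ty":0.003,"tz":0,"roll":0,"claw":-1},{"tx":0,"ty":0.002,"tz":0,"roll":0,"claw":-1},{"tx":0,"ty":0.0016,"tz":0,"roll":0,"claw":-1},{"tx":0,"ty":0,"tz":0,"roll":0,"claw":-1},{"tx":0,"ty":0,"tz":0,"roll":0,"claw":-1}]' >/dev/null; python3 st.py
python3 -m pendant '[{"tx":0,"ty":-0.025,"tz":0,"roll":0,"claw":-1},{"tx":-0.03,"ty":0,"tz":-0.04,"roll":0,"claw":-1},{"tx":-0.04,"ty":0.015,"tz":-0.03,"roll":0,"claw":-1},{"tx":-0.03,"ty":0.03,"tz":-0.03,"roll":0,"claw":-1},{"tx":0,"ty":0,"tz":-0.03,"roll":0,"claw":-1},{"tx":0,"ty":0,"tz":0,"roll":0,"claw":-1}]' >/dev/null; python3 st.py
python3 meas.py
```

```text
7.4 board -0.1231 -0.0867 z 0.035542171491787164 yaw err 0.0008977233413594222 gap -0.003315315465569423 F [0.2 0.6 0.9]
8.2 board -0.1232 -0.0628 z 0.03557594639376375 yaw err 0.001403184727039258 gap -0.004427665757727136 F [-1.  -0.6  0.9]
8.8 board -0.023 -0.0433 z 0.1672993396995683 yaw err 0.003214387076785907 gap 0.0023737427679194193 F [ 0.1 -1.6  0.4]
[(np.uint8(20), np.uint8(112), np.uint8(144)), (np.uint8(13), np.uint8(176), np.uint8(120))]
pin (np.float64(2.0167673828074504), (306.7312927246094, 208.13189697265625), 551.0, (25.75726318359375, 27.71995735168457)) disc (np.float64(3.0643069763329276), (311.9336242675781, 70.2228775024414), 7480.5, (95.16544342041016, 100.15047454833984)) screws [(np.float64(5.215120777619147), (489.6259765625, 234.40786743164062), 71.5, (9.116966247558594, 10.85630989074707)), (np.float64(3.9276867040435928), (105.53112030029297, 234.00335693359375), 74.0, (9.363905906677246, 10.606945037841797))]
screwdist 0.3691027056570475
pin [0.62285212 0.03075525 0.038     ] disc [0.51321225 0.03186802 0.037     ] r 0.10964552218544966 theta(+ = short of it) 0.007030741362376306 heading -0.01717968792948623
```

The disc is within 1 mm of the press point. Next I go high around and behind the clamp handle.

```bash

python3 -m pendant '[{"tx":0,"ty":0,"tz":-0.038,"roll":0,"claw":-1},{"tx":0,"ty":0,"tz":-0.038,"roll":0,"claw":-1},{"tx":0,"ty":0,"tz":-0.038,"roll":0,"claw":-1},{"tx":0,"ty":0.0426,"tz":0,"roll":0,"claw":-1},{"tx":0,"ty":0.0426,"tz":0,"roll":0,"claw":-1},{"tx":0,"ty":0.0426,"tz":0,"roll":0,"claw":-1},{"tx":0,"ty":0.0426,"tz":0,"roll":0,"claw":-1},{"tx":0,"ty":0.0426,"tz":0,"roll":0,"claw":-1},{"tx":0,"ty":0.0426,"tz":0,"roll":0,"claw":-1},{"tx":0,"ty":0.0426,"tz":0,"roll":0,"claw":-1},{"tx":0.029,"ty":0,"tz":0,"roll":0,"claw":-1},{"tx":0.029,"ty":0,"tz":0,"roll":0,"claw":-1},{"tx":0.029,"ty":0,"tz":0,"roll":0,"claw":-1},{"tx":0,"ty":0,"tz":0,"roll":0,"claw":-1},{"tx":0,"ty":0,"tz":0,"roll":0,"claw":-1}]' >/dev/null; python3 st.py
python3 -m pendant '[{"tx":0,"ty":0,"tz":0.032,"roll":0,"claw":-1},{"tx":0,"ty":0,"tz":0.032,"roll":0,"claw":-1},{"tx":0,"ty":0,"tz":0.03,"roll":0,"claw":-1},{"tx":0,"ty":0,"tz":0,"roll":0,"claw":-1},{"tx":0,"ty":0,"tz":0,"roll":0,"claw":-1}]' >/dev/null; python3 st.py
 python3 - <<'E'
from plant import capture
import cv2
a=capture('scene')[:,:,::-1][60:250,180:380];b=capture('wrist')[:,:,::-1]
cv2.imwrite('pics/s5.png',cv2.convertScaleAbs(cv2.hconcat([cv2.resize(a,(400,384)),cv2.resize(b,(400,384))]),alpha=1.5))
E
```

```text
10.35 board -0.1141 0.2535 z 0.2766087251089647 yaw err 0.0019428710529635687 gap -0.0010468957268927157 F [-0.3  0.   0.6]
10.85 board -0.113 0.2531 z 0.18317118418367603 yaw err 0.0003582795213261381 gap 0.0024069109270314854 F [0.  0.1 0.2]
```

View pics/s5.png

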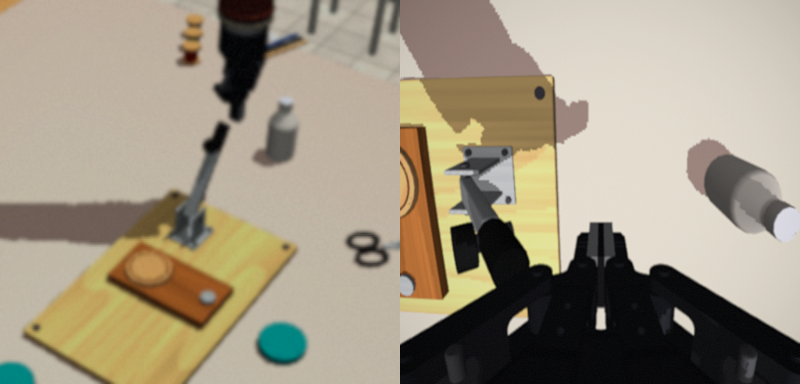

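The fingers stand behind (clamp-open side of) the black handle and level with its upper part. The disc is in its nest and the bottle is clear to the right. Pushing the handle over.

```bash

python3 -m pendant '[{"tx":0,"ty":-0.01,"tz":0,"roll":0,"claw":-1},{"tx":0,"ty":-0.01,"tz":0,"roll":0,"claw":-1},{"tx":0,"ty":-0.01,"tz":0,"roll":0,"claw":-1},{"tx":0,"ty":-0.01,"tz":0,"roll":0,"claw":-1},{"tx":0,"ty":-0.01,"tz":0,"roll":0,"claw":-1},{"tx":0,"ty":-0.01,"tz":0,"roll":0,"claw":-1}]' >/dev/null; python3 st.py
python3 -m pendant '[{"tx":0,"ty":-0.01,"tz":0,"roll":0,"claw":-1},{"tx":0,"ty":-0.01,"tz":0,"roll":0,"claw":-1},{"tx":0,"ty":-0.01,"tz":0,"roll":0,"claw":-1},{"tx":0,"ty":-0.01,"tz":0,"roll":0,"claw":-1},{"tx":0,"ty":-0.01,"tz":0,"roll":0,"claw":-1},{"tx":0,"ty":-0.01,"tz":0,"roll":0,"claw":-1},{"tx":0,"ty":-0.01,"tz":0,"roll":0,"claw":-1},{"tx":0,"ty":-0.01,"tz":0,"roll":0,"claw":-1}]' >/dev/null; python3 st.py
python3 -m pendant '[{"tx":0,"ty":-0.01,"tz":0,"roll":0,"claw":-1},{"tx":0,"ty":-0.01,"tz":0,"roll":0,"claw":-1},{"tx":0,"ty":-0.01,"tz":0,"roll":0,"claw":-1},{"tx":0,"ty":-0.01,"tz":0,"roll":0,"claw":-1},{"tx":0,"ty":-0.01,"tz":0,"roll":0,"claw":-1}]' >/dev/null; python3 st.py
python3 -m pendant '[{"tx":0,"ty":0,"tz":0,"roll":0,"claw":-1},{"tx":0,"ty":0,"tz":0,"roll":0,"claw":-1},{"tx":0,"ty":0,"tz":0,"roll":0,"claw":-1},{"tx":0,"ty":0.03,"tz":0,"roll":0,"claw":-1},{"tx":0,"ty":0.04,"tz":-0.02,"roll":0,"claw":-1},{"tx":0,"ty":0.04,"tz":-0.02,"roll":0,"claw":-1},{"tx":0,"ty":0.04,"tz":-0.02,"roll":0,"claw":-1},{"tx":0,"ty":0,"tz":0,"roll":0,"claw":-1},{"tx":0,"ty":0,"tz":0,"roll":0,"claw":-1},{"tx":0,"ty":0,"tz":0,"roll":0,"claw":-1},{"tx":0,"ty":0,"tz":0,"roll":0,"claw":-1},{"tx":0,"ty":0,"tz":0,"roll":0,"claw":-1},{"tx":0,"ty":0,"tz":0,"roll":0,"claw":-1},{"tx":0,"ty":0,"tz":0,"roll":0,"claw":-1},{"tx":0,"ty":0,"tz":0,"roll":0,"claw":-1},{"tx":0,"ty":0,"tz":0,"roll":0,"claw":-1}]' >/dev/null; python3 st.py
 python3 - <<'E'
from plant import capture
import cv2
a=capture('scene')[:,:,::-1][60:250,180:380];b=capture('top')[:,:,::-1][150:250,180:320]
cv2.imwrite('pics/s6.png',cv2.convertScaleAbs(cv2.hconcat([cv2.resize(a,(400,384)),cv2.resize(b,(400,384))]),alpha=1.5))
E
```

```text
11.55 board -0.1133 0.1933 z 0.18379117382373156 yaw err 0.0016209616038504705 gap -0.00398538391071674 F [-5.4 13.7 26.8]
12.35 board -0.1104 0.1159 z 0.1919585702166323 yaw err 0.003969206647037979 gap -0.0015036437137110744 F [-14.3  -6.4  53.8]
12.85 board -0.1138 0.0624 z 0.1824309573751688 yaw err 0.0012026859328120542 gap 0.004500925591634047 F [ 0.7 -1.   0.2]
14.45 board -0.1136 0.2136 z 0.24310704898730132 yaw err 0.0014050812760057812 gap -0.0023334641518829194 F [-0.3  0.5  0.1]
```

View pics/s6.png

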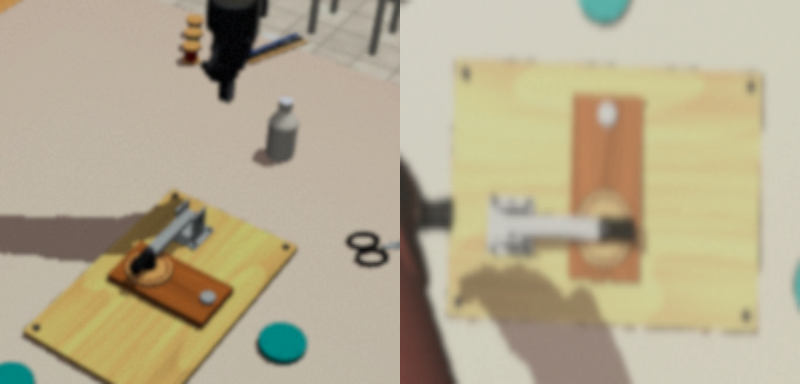

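The clamp arm now lies over the disc with the handle above it at (617,230), and the plate is square under it. I'll wait for it to sink fully, then check it is still.

```bash

python3 -m pendant '[{"tx":0,"ty":0,"tz":-0.02,"roll":0,"claw":-1},{"tx":0,"ty":0,"tz":-0.02,"roll":0,"claw":-1},{"tx":0,"ty":0,"tz":0,"roll":0,"claw":-1},{"tx":0,"ty":0,"tz":0,"roll":0,"claw":-1},{"tx":0,"ty":0,"tz":0,"roll":0,"claw":-1},{"tx":0,"ty":0,"tz":0,"roll":0,"claw":-1},{"tx":0,"ty":0,"tz":0,"roll":0,"claw":-1},{"tx":0,"ty":0,"tz":0,"roll":0,"claw":-1},{"tx":0,"ty":0,"tz":0,"roll":0,"claw":-1},{"tx":0,"ty":0,"tz":0,"roll":0,"claw":-1},{"tx":0,"ty":0,"tz":0,"roll":0,"claw":-1},{"tx":0,"ty":0,"tz":0,"roll":0,"claw":-1},{"tx":0,"ty":0,"tz":0,"roll":0,"claw":-1},{"tx":0,"ty":0,"tz":0,"roll":0,"claw":-1},{"tx":0,"ty":0,"tz":0,"roll":0,"claw":-1},{"tx":0,"ty":0,"tz":0,"roll":0,"claw":-1},{"tx":0,"ty":0,"tz":0,"roll":0,"claw":-1},{"tx":0,"ty":0,"tz":0,"roll":0,"claw":-1},{"tx":0,"ty":0,"tz":0,"roll":0,"claw":-1},{"tx":0,"ty":0,"tz":0,"roll":0,"claw":-1}]' >/dev/null; python3 st.py
 python3 - <<'E'
from plant import capture,camera_model
from h import *
m=camera_model('scene')
a=capture('scene')[:,:,::-1].copy()
hd=np.array([.5139,.1489,.062]);o=np.array([180,60])
a=cv2.resize(a[60:250,180:380],(800,600),interpolation=cv2.INTER_CUBIC);a=cv2.convertScaleAbs(a,alpha=1.5)
for t,c in((0,(0,255,0)),(.2,(255,0,0))):
    q=proj(m,hd+np.array([-.0022*np.cos(t),-.155*np.cos(t),.155*np.sin(t)]))[0];q=(q-o)*[4,600/190];print(t,q);cv2.circle(a,tuple(int(v) for v in q),4,c,-1)
cv2.imwrite('pics/s7.png',a)
E
```

```text
16.55 board -0.1135 0.2136 z 0.2831228172354504 yaw err 0.0014207441802319752 gap -0.00315752550589358 F [-0.1 -0.2 -0.6]
0 [265.86890788 419.77640022]
0.2 [267.89334013 394.95868105]
```

View pics/s7.png

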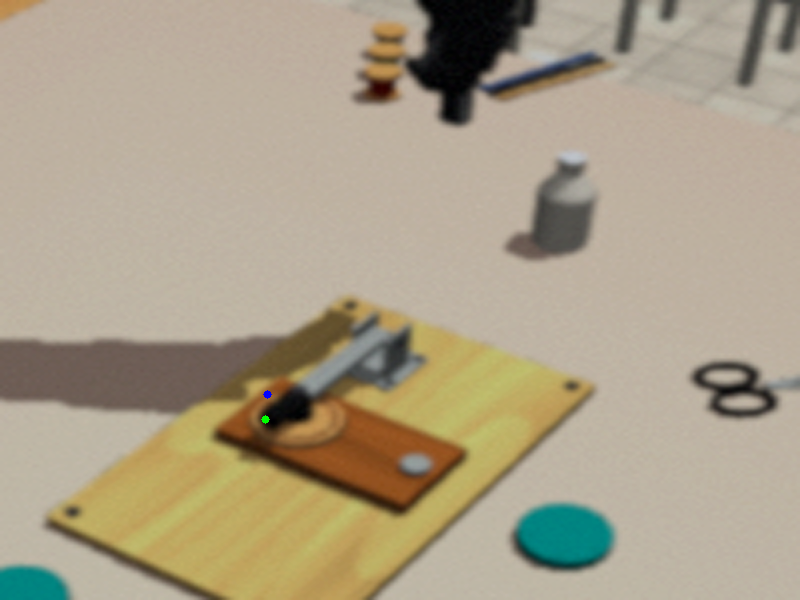

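The arm's tip lies on the green mark at (266,420), which is the predicted position for a level arm. So the foot is down on the disc and the robot is clear.

```bash
python3 -c "
from plant import workorder
print(workorder.close_job())"
```

```text
the job is handed in; nothing more can be done
None
```

I turned the plate until the disc was within about 1 mm of the press point, swung the clamp over so it lies level with its foot on the disc, and handed the job in at 16.6 s; while pushing the handle over, the wrist force read about 56 N (under the 120 N limit), and I can't rule out that part of it was on the gripper's body, where the limit is 40 N.

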